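Set the flip stop and clamp a bar blank in the drilling fixture

TASK

Set up the bar blank that lies on the drilling fixture so that its end hole can be drilled: flip down the one stop that belongs to a blank of that length (the three stops on the fence are, from right to left, for the 100, 150 and 200 mm blanks) and leave the other two parked, slide the blank, without picking it up, home against the fence and up against that stop, and shut the toggle clamp on it. Leave the two blanks on the stock board and the other things on the bench where they are.

Things in the scene. Friction and masses are not known exactly. Their poses are not given: they have to be found in the camera images.
- fixture: Drilling fixture, bolted down: a dark plate 270 (its x) by 450 (its y) by 16 mm thick. Origin on the underside, on the centre line of a seated blank: the plate spans x -135..135, y -280..170 mm. x points away from the robot, y left, z up, turned up to 7 degrees. From right to left along its fence: bush arm (y -85), toggle clamp (y -45), three flip stops (y 7, 57, 107).
- fence (a point): Point on the fence's face towards the robot, at plate height: fixture x 20, y 0, z 16 mm; axes as the fixture's. The fence is a fixed aluminium bar, 24 mm thick, 30 mm high above the plate, from y -265 to 155. A seated blank's long side lies against this face.
- bush (a point): Centre of the underside of the brass drill bush: fixture x 0, y -85, z 50 mm, so a blank (top at z 41) slides under it. Its fixed grey arm comes over the fence from behind, 24 mm wide (y -97..-73), out to x -13 mm; highest point z 71 mm.
- blank100: Loose aluminium bar 100 (its y) x 40 (x) x 25 mm high, 0.27 kg +-25%, blue stripe near its -y (right) end. Origin: centre of underside. One of the three blanks lies on the fixture plate in front of the fence, turned up to 23 degrees to it; the other two on the stock board. Seated against fence and its stop: fixture x 0, y -50, z 16 mm; right end at y -100.
- blank150: Loose aluminium bar 150 (its y) x 40 (x) x 25 mm high, 0.41 kg +-25%, blue stripe near its -y (right) end. Origin: centre of underside. One of the three blanks lies on the fixture plate in front of the fence, turned up to 23 degrees to it; the other two on the stock board. Seated against fence and its stop: fixture x 0, y -25, z 16 mm; right end at y -100.
- blank200: Loose aluminium bar 200 (its y) x 40 (x) x 25 mm high, 0.54 kg +-25%, blue stripe near its -y (right) end. Origin: centre of underside. One of the three blanks lies on the fixture plate in front of the fence, turned up to 23 degrees to it; the other two on the stock board. Seated against fence and its stop: fixture x 0, y 0, z 16 mm; right end at y -100.
- stop100 (a joint): Flip stop for the 100 mm blank; hinge line along the fence on its top, at fixture x 32, y 7, z 60 mm. 0 = down: its steel nose, x -10..10, 14 mm wide, 4 mm over the plate, bars the way; nose's right face at y 0. 2.4 rad = parked, swung up and back over the fence. Turns freely, falls by its weight to one end or the other, tipping at 1.85 rad. Starts parked.
- stop100_tab (a point): Hold point on the 100 mm stop's red tab, 68 mm from the hinge line. Tab 14 mm wide along the fence, 8 mm thick, from 42 to 85 mm out; the arm on to the hinge is 14 mm wide too. Stop down: the tab points level towards the robot (this point at fixture x -36, z 60); parked: it points away and up at 42 degrees (x 82, z 106).
- stop150 (a joint): Flip stop for the 150 mm blank; hinge line along the fence on its top, at fixture x 32, y 57, z 60 mm. 0 = down: its steel nose, x -10..10, 14 mm wide, 4 mm over the plate, bars the way; nose's right face at y 50. 2.4 rad = parked, swung up and back over the fence. Turns freely, falls by its weight to one end or the other, tipping at 1.85 rad. Starts parked.
- stop150_tab (a point): Hold point on the 150 mm stop's red tab, 68 mm from the hinge line. Tab 14 mm wide along the fence, 8 mm thick, from 42 to 85 mm out; the arm on to the hinge is 14 mm wide too. Stop down: the tab points level towards the robot (this point at fixture x -36, z 60); parked: it points away and up at 42 degrees (x 82, z 106).
- stop200 (a joint): Flip stop for the 200 mm blank; hinge line along the fence on its top, at fixture x 32, y 107, z 60 mm. 0 = down: its steel nose, x -10..10, 14 mm wide, 4 mm over the plate, bars the way; nose's right face at y 100. 2.4 rad = parked, swung up and back over the fence. Turns freely, falls by its weight to one end or the other, tipping at 1.85 rad. Starts parked.
- stop200_tab (a point): Hold point on the 200 mm stop's red tab, 68 mm from the hinge line. Tab 14 mm wide along the fence, 8 mm thick, from 42 to 85 mm out; the arm on to the hinge is 14 mm wide too. Stop down: the tab points level towards the robot (this point at fixture x -36, z 60); parked: it points away and up at 42 degrees (x 82, z 106).
- clamp (a joint): Toggle clamp handle behind the fence, hinged along it. 0 = open: handle stands up and back at 55 degrees, clamp arm up. 0.96 rad = shut: handle level, pointing away from the robot, the arm's sprung rubber foot pressing on the blank at fixture x 0, y -45 with 3 N. Friction holds it anywhere; pressing down on the grip with 6 to 10 N shuts it and it stays locked. Starts at 0 to 0.2.
- clamp_grip (a point): Point on the middle line of the clamp handle's red grip, 80 mm from its hinge line. The grip is 17 mm wide, 13 mm thick, from 34 to 106 mm out from the hinge line.
- clamp_hinge (a point): Clamp handle's hinge line: fixture x 78, y -45, z 55 mm. Open, the handle's end is 86 mm above and 60 mm behind it; a straight push down 45 mm behind it shuts the handle, whose top is then 6 mm above this line. The clamp arm hinges at x 54, z 62; open it stands up to z 125 mm, at y -53..-37, x 0..60.
- stock_board: Plywood board right of the fixture, fixed, 210 x 270 x 16 mm, with the two waiting blanks on it. Origin at the centre of its underside.
- block123: Bystander: steel setting block with holes, 50 x 75 x 25 mm, on the fixture plate's front left corner. Origin at the centre of its underside.
- oil_bottle: Bystander: white squeeze bottle with a red cap, 56 mm in diameter, 150 mm high, left of the fixture.
- mallet: Bystander: soft-faced mallet with a wooden handle, 225 mm long, lying far left.
- spanner: Bystander: steel spanner, 180 mm long, lying left in front.
- screwdriver: Bystander: red-handled screwdriver, 200 mm long, lying right in front.
- bench_brush: Bystander: bench brush, 200 mm long, lying to the right at the back.
Mind the look-alikes: they are no part of the job. Leave any purple look-alike of the blank150 alone.

How it is judged:
At the end, for the whole second after the job is handed in: The plate's blank is within 3 mm of its seat in x, y and z and within 0.03 rad of the fence; its own stop is down (< 0.12 rad), the other two parked (> 2.0 rad); clamp shut (> 0.86 rad); the other blanks are on the stock board (within 140 mm of its centre); all at rest (((horizontal distance between each of blank150, blank200 and stock_board below 0.14 m and x of blank100 in the frame of fixture between -0.003 and 0.003 m and y of blank100 in the frame of fixture between -0.053 and -0.047 m and z of blank100 in the frame of fixture between 0.013 and 0.019 m and angle between the y axis of blank100 and the y axis of fixture, either way round below 0.03 rad and value of joint stop100 below 0.12 rad and linear speed of blank100 below 0.01 m/s and value of joint each of stop150, stop200 above 2 rad) or (horizontal distance between each of blank100, blank200 and stock_board below 0.14 m and x of blank150 in the frame of fixture between -0.003 and 0.003 m and y of blank150 in the frame of fixture between -0.028 and -0.022 m and z of blank150 in the frame of fixture between 0.013 and 0.019 m and angle between the y axis of blank150 and the y axis of fixture, either way round below 0.03 rad and value of joint stop150 below 0.12 rad and linear speed of blank150 below 0.01 m/s and value of joint each of stop100, stop200 above 2 rad) or (horizontal distance between each of blank100, blank150 and stock_board below 0.14 m and x of blank200 in the frame of fixture between -0.003 and 0.003 m and y of blank200 in the frame of fixture between -0.003 and 0.003 m and z of blank200 in the frame of fixture between 0.013 and 0.019 m and angle between the y axis of blank200 and the y axis of fixture, either way round below 0.03 rad and value of joint stop200 below 0.12 rad and linear speed of blank200 below 0.01 m/s and value of joint each of stop100, stop150 above 2 rad)) and value of joint clamp above 0.86 rad); the robot touches nothing.
It fails at once if a bystander was moved more than 25 mm (distance of any of block123, oil_bottle, mallet, spanner, screwdriver, bench_brush from where it was at the start of the episode above 0.025 m).
It fails at once if a blank was picked up (lifted more than 25 mm off what it lay on) (height (world z) of any of blank100, blank150, blank200 above 0.041 m).
It also fails if it takes over 61 s, if anything falls off the work surface, if the arm or the gripper's body presses on something with over 40 N, if the wrist force passes 120 N, or if a joint passes its speed limit or range.

ROBOT

A 7-joint arm with a two-finger parallel gripper is mounted at the origin on the work surface. World frame = base frame: x ahead of the robot, y to its left, z up, the work surface at z = 0. Lengths are in m, angles in rad, forces in N, time in s.
With the tool pointing down it reaches from about 0.425 to 0.875 m from the base axis. Payload 9.9 kg.
Tool frame: the origin (TCP) lies midway between the tips of the shut fingers; the grasp point (between the pads) lies 19 mm behind it (arm.grip_depth is the distance from the TCP to the grasp point, in m); z points along the fingers, y is the line along which they close (so a half turn about z gives the same grasp; the last joint's range is limited). The gripper opens to 85 mm and grips with 20 to 120 N. Pads are 22 mm wide; open, the fingers measure 114 mm over their backs; the gripper's body (76 mm by 85 mm) begins 54 mm behind the grasp point. The pads swing forward as they close: fully open they stand 13 mm farther back than shut.
Start: joints at [1.208, 0.576, 0.025, 1.437, -0.015, 1.129, -0.057], TCP at [0.186, -0.649, 0.231] pointing down, gripper open.
Joint ranges: [-2.76, 2.76], [-0.34, 2.15], [-1.52, 1.57], [0.19, 2.46], [-1.09, 4.23], [0.17, 1.99], [-2.82, 2.82]. Speed limits (rad/s): [2.22, 2.22, 3.01, 3.01, 3.14, 3.14, 3.14].

INTERFACE

Orientations are given as a rotation vector (axis times angle).
In Python, from station import arm gives the robot as it stands. The module is installed in compiled form; this text tells all that it offers.
- The arm moves only by the tool drive_tool, never from a script. Its argument "targets" is a list of rows, each a list of 7 numbers: the finger opening in mm, from 0 to 85.4, then the shift along the tool's x, y, z as a fraction of full scale, then the turn, a rotation vector about the tool's x, y, z as a fraction of full scale. In form: [[jaw, tx, ty, tz, ax, ay, az], ...]. A call has 1 to 5 rows; each row shifts and turns the commanded pose from where the row before left it, along the tool's axes as they then stand; what a row does not reach is not made up. Full scale, the value 1, is 0.03 m for a shift and 0.12 rad for a turn. A row lasts 1/12 s, in which the tool goes at most 41.7 mm and 7.16 degrees, less where a joint would pass 70% of its speed; a pose out of reach is approached as far as the arm can. A call with a number of a shift or a turn outside -1 to 1 is refused whole. A call with a gripper value outside its range is refused whole. The fingers move at their own pace and stop on an object; the grip force is fixed at half the most. Time passes only in rows, so rows that do not move let the fingers close. It gives the time, the measured TCP pose, the force, the opening and the grip force at its end, in the units of the state.
- arm.state(): the state, without advancing time (a new reading comes with each control period).
- arm.get_image(name): name is "side" or "top" or "wrist"; returns the picture (400x640x3 uint8, red, green, blue); there is no depth.
- arm.camera_info(name): a dict with "fx", "fy", "cx", "cy" (pixels), "position" and "orientation" of the camera in the world. Camera axes: x right, y down, z forward; pixel columns grow to the right and rows downward; lengths in m; the calibration is good to about 2 mm. A picture is of the moment at which its call begins: read the wrist's pose just before it. camera_info takes no time and is no camera call; for the wrist camera it gives the pose at the moment of the call.
- arm.close_job(): hands the job in; it is judged then, once.
The state is a dict: "time_s": time; "joint_positions": joint angles; "qvel": joint speeds; "tau": joint torques, N m; "tool_pos": TCP position; "orientation": TCP orientation; "ft_force": force on the tool from outside, world axes, zero at the start; "torque": the same for the moment, N m; "opening": opening from 0.0 (shut) to 1.0 (fully open); "gripper_force": force on a finger pad.
Only numpy, scipy, OpenCV 4.12 (cv2) and the standard library are available. Lean on these libraries where they do the work, as an engineer would, in place of code of your own. Each camera call takes 0.05 s, during which the arm holds its last target. There are 200 camera calls.

## Working session

There is one attempt and no reset: what is moved stays moved. The work goes in short steps, Python scripts to look and compute and a tool call to move; the robot and the scene stay as the last step left them, time stands still between calls to the robot, and variables do not carry over. Pictures are saved under pics/ and viewed, at most 10 in all, crops included, and the job is handed in when it is done.

Besides the shell and the picture viewer there is one more tool, called after ">>>" as name(argument=value, ...), one argument or row to a line, values as JSON. drive_tool: Moves the arm, as the interface text tells. Its arguments: {"type":"object","properties":{"targets":{"type":"array"}},"required":["targets"]}

```bash
mkdir -p pics
cat > h.py <<'E'
import numpy as np,cv2
from scipy.spatial.transform import Rotation as R
from station import arm
def rot(o):
    o=np.array(o,float)
    return o if o.shape==(3,3) else (R.from_rotvec(o).as_matrix() if o.size==3 else R.from_quat(o).as_matrix())
def ray(n,u,v,c=None):
    c=c or arm.camera_info(n); d=rot(c["orientation"])@np.array([(u-c["cx"])/c["fx"],(v-c["cy"])/c["fy"],1]); return np.array(c["position"]),d
def onz(n,u,v,z,c=None):
    p,d=ray(n,u,v,c); return p+d*(z-p[2])/d[2]
def proj(n,P,c=None):
    c=c or arm.camera_info(n); q=rot(c["orientation"]).T@(np.array(P)-c["position"]); return c["fx"]*q[0]/q[2]+c["cx"],c["fy"]*q[1]/q[2]+c["cy"]
def tri(obs):
    A=np.zeros((3,3));b=np.zeros(3)
    for n,u,v in obs:
        p,d=ray(n,u,v); d=d/np.linalg.norm(d); M=np.eye(3)-np.outer(d,d); A+=M;b+=M@p
    return np.linalg.solve(A,b)
def snap(n,f):
    im=arm.get_image(n); cv2.imwrite(f,im[:,:,::-1]); return im
E
python3 - <<'E'
from h import *
for n in("top","side"):
    snap(n,f"pics/{n}0.png"); print(n,arm.camera_info(n))
print(arm.state())
E
```

```text
top {'fx': 472.17049369643365, 'fy': 472.17049369643365, 'cx': 319.81484656539453, 'cy': 197.77846483352528, 'position': array([0.322045  , 0.00311932, 1.67436241]), 'orientation': array([-2.14090911,  2.20011977, -0.09130946])}
side {'fx': 367.5311306323509, 'fy': 367.5311306323509, 'cx': 317.93807956790306, 'cy': 196.07458849501793, 'position': array([-0.35032802,  0.85095753,  0.7390919 ]), 'orientation': array([-0.93157652,  2.24405368, -1.30894116])}
{'time_s': 0.1, 'joint_positions': array([ 1.20820614,  0.57645455,  0.02483441,  1.43783332, -0.01498238,
        1.12897926, -0.05647129]), 'qvel': array([ 0.00095996, -0.00202606,  0.00083516, -0.00255323,  0.00129802,
        0.00034866,  0.00199208]), 'tau': array([ 6.07257753e-03, -7.67308617e+01,  2.25787550e+00, -2.86611879e+01,
        1.58853846e-02,  8.66454706e-03,  7.75971944e-05]), 'tool_pos': array([ 0.18565266, -0.64854691,  0.23052092]), 'orientation': array([-3.10965536e+00, -4.36426302e-01,  4.57058734e-04]), 'ft_force': array([ 0.56985152,  0.90000286, -0.32450062]), 'torque': array([-0.01254114, -0.024194  ,  0.04350067]), 'gripper_force': 0.0, 'opening': 1.0010767613956657}
```

View pics/top0.png

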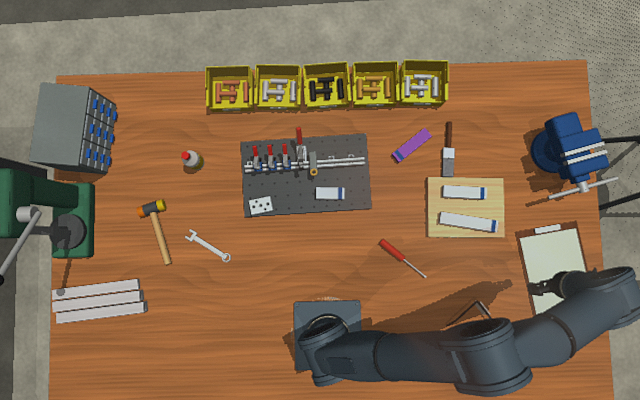

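View pics/side0.png

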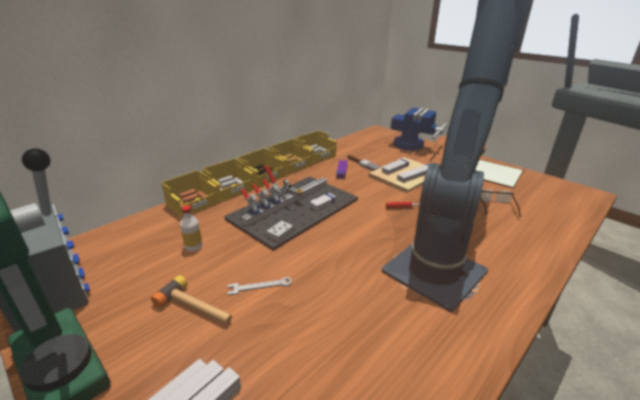

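The top view shows the fixture at (306,175). Candidates for the blank are the white bar on the plate at (330,193), about 29 px long, and the white bars on the stock board at (465,192) and (468,222), 43 and 57 px long. The purple look-alike is at (411,145). The plate's bar is the shortest, so it is the 100 and needs stop100, the rightmost red tab at (298,135) or (286,152). I'll check that in a close crop.

Run:
```python
from h import *
im=cv2.imread("pics/top0.png"); c=im[120:225,235:380]; cv2.imwrite("pics/c0.png",cv2.resize(c,None,fx=5.5,fy=5.5,interpolation=cv2.INTER_CUBIC))
```

```text
(no output)
```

View pics/c0.png

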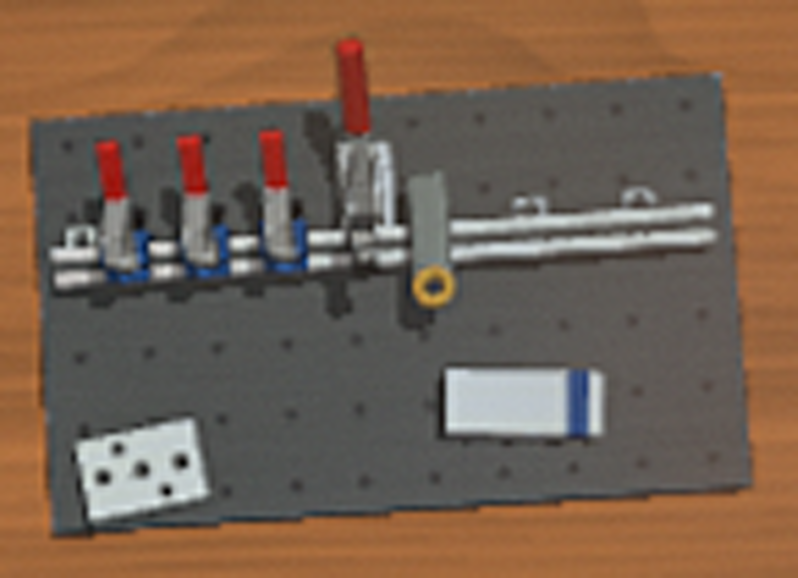

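The crop shows the short blue-striped bar at crop (525,402) and the three parked red stop tabs at (110,170), (192,165) and (273,160). The last of these is stop100. The clamp handle is at (352,85) and the bush at (433,287).

Run:
```python
from h import *
from scipy.optimize import least_squares
px=lambda x,y:(235+(x+.5)/5.5-.5,120+(y+.5)/5.5-.5)
def fit(corn,model,z):
    W=np.array([onz("top",*px(*q),z)[:2] for q in corn])
    f=lambda p:(model@np.array([[np.cos(p[2]),np.sin(p[2])],[-np.sin(p[2]),np.cos(p[2])]])+p[:2]-W).ravel()
    s=least_squares(f,[*W.mean(0),0]); print(np.round(s.x,4),"res mm",np.round(s.fun*1000,1)); return s.x,W
F,_=fit([(30,120),(720,73),(750,487),(52,535)],np.array([[.135,.17],[.135,-.28],[-.135,-.28],[-.135,.17]]),.016)
B,W=fit([(445,367),(605,372),(602,437),(445,433)],np.array([[.02,.05],[.02,-.05],[-.02,-.05],[-.02,.05]]),.041)
print(np.linalg.norm(W[0]-W[1]))
c,s=np.cos(F[2]),np.sin(F[2]);M=np.array([[c,-s],[s,c]])
print("blank in fix",M.T@(B[:2]-F[:2]),B[2]-F[2])
np.save("F.npy",F)
# checks: bush, tab, grip
for nm,q in dict(bush=(0,-.085,.058),tab=(.082,.007,.106),tab200=(.082,.107,.106)).items():
    w=np.r_[M@q[:2]+F[:2],q[2]]; u,v=proj("top",w); print(nm,w,"crop",(u-235+.5)*5.5,(v-120+.5)*5.5,"side",proj("side",w))
s=arm.state();print(s["tool_pos"],rot(s["orientation"]).round(3)); print(arm.camera_info("wrist"))
```

```text
[0.5568 0.1188 0.0401] res mm [-0.   0.8 -0.  -0.2 -0.2 -1.5  0.3  1. ]
[ 0.4893 -0.0218 -0.0557] res mm [-1.  -0.7 -0.6  0.6  0.7 -0.4  1.   0.5]
0.10129039671410371
blank in fix [-0.07311925 -0.13776773] -0.0957271534729273
bush [0.56021283 0.03385648 0.058     ] crop 433.2391201114832 290.09755379697685 side (np.float64(298.96554521562086), np.float64(192.8783991533429))
tab [0.63846117 0.12906781 0.106     ] crop 272.9090209203787 156.58848079909987 side (np.float64(265.50505025104906), np.float64(183.0130876408951))
tab200 [0.63445484 0.22898752 0.106     ] crop 110.17525101873895 167.63697147315816 side (np.float64(243.77054186695418), np.float64(192.56406186868404))
[ 0.18565266 -0.64854691  0.23052092] [[ 0.961  0.275 -0.   ]
 [ 0.275 -0.961  0.001]
 [-0.    -0.001 -1.   ]]
{'fx': 314.13472998029204, 'fy': 314.13472998029204, 'cx': 320.37149978492016, 'cy': 196.96076242844444, 'position': array([ 0.26575676, -0.6244887 ,  0.37462105]), 'orientation': array([ 2.29182495, -1.72711212, -0.28547082])}
```

It is the 100 mm blank, so stop100 gets flipped. I'm turning the tool to the fixture's axes and travelling over with the jaw shut.

>>> drive_tool(
  targets=[
    [0,0,0,-0.5,0,0,1],
    [0,0,0,-0.5,0,0,1],
    [0,0.69,-1,0,0,0,0],
    [0,0.69,-1,0,0,0,0],
    [0,0.69,-1,0,0,0,0],
  ],
)

```text
time_s: 0.52
tool_pos: [0.2445, -0.5554, 0.2608]
orientation: [-3.14, -0.059, 0.0]
ft_force: [1.8, -0.7, 0.7]
opening: 0.299
gripper_force: 0.0
```

>>> drive_tool(
  targets=[
    [0,0.69,-1,0,0,0,0],
    [0,0.69,-1,0,0,0,0],
    [0,0.69,-1,0,0,0,0],
    [0,0.69,-1,0,0,0,0],
    [0,0.69,-1,0,0,0,0],
  ],
)

```text
time_s: 0.93
tool_pos: [0.3424, -0.4009, 0.2611]
orientation: [-3.141, -0.061, 0.0]
ft_force: [0.5, -0.2, 0.1]
opening: -0.002
gripper_force: 0.0
```

>>> drive_tool(
  targets=[
    [0,0.69,-1,0,0,0,0],
    [0,0.69,-1,0,0,0,0],
    [0,0.69,-1,0,0,0,0],
    [0,0.69,-1,0,0,0,0],
    [0,0.69,-1,0,0,0,0],
  ],
)

```text
time_s: 1.35
tool_pos: [0.44, -0.2471, 0.2612]
orientation: [-3.141, -0.061, 0.001]
ft_force: [0.5, -0.5, 0.1]
opening: 0.001
gripper_force: 0.0
```

>>> drive_tool(
  targets=[
    [0,0.69,-1,0,0,0,0],
    [0,0.69,-1,0,0,0,0],
    [0,0.69,-1,0,0,0,0],
    [0,0.69,-1,0,0,0,0],
    [0,0,0,0,0,0,0],
  ],
)

```text
time_s: 1.77
tool_pos: [0.5211, -0.1177, 0.261]
orientation: [-3.137, -0.076, -0.003]
ft_force: [-0.3, -0.1, 0.1]
opening: -0.002
gripper_force: 0.0
```

```bash
cat >> h.py <<'E'
def fixw(q):
    F=np.load("F.npy"); c,s=np.cos(F[2]),np.sin(F[2]); return np.r_[np.array([[c,-s],[s,c]])@np.array(q[:2])+F[:2],q[2]]
def delta(q):
    "tool-axis shift in units of 30 mm from TCP to fixture point q, and yaw error"
    s=arm.state();Rm=rot(s["orientation"]); print("delta units",((Rm.T@(fixw(q)-s["tool_pos"]))/.03).round(2),"tool yaw-fix",round(np.arctan2(Rm[1,0],Rm[0,0])-np.load("F.npy")[2],4),"t",s["time_s"])
E
python3 - <<'E'
from h import *
delta((.125,.007,.2)); c=arm.camera_info("wrist"); print(c["position"],rot(c["orientation"]).round(2))
for q in [(.02,0,.016),(-.135,-.28,.016),(.135,-.28,.016),(.135,.17,.016),(0,-.085,.058),(.082,.007,.106)]: print(q,np.round(proj("wrist",fixw(q),c)))
snap("wrist","pics/w1.png")
E
```

```text
delta units [ 5.73 -8.01  2.07] tool yaw-fix 0.0083 t 1.7667
[ 0.60400398 -0.11267895  0.40518819] [[ 0.05 -0.95 -0.32]
 [-1.   -0.05 -0.01]
 [-0.    0.32 -0.95]]
(0.02, 0, 0.016) [127. 106.]
(-0.135, -0.28, 0.016) [355. 227.]
(0.135, -0.28, 0.016) [366.  -3.]
(0.135, 0.17, 0.016) [-51.  -6.]
(0, -0.085, 0.058) [185. 127.]
(0.082, 0.007, 0.106) [43. 35.]
```

View pics/w1.png

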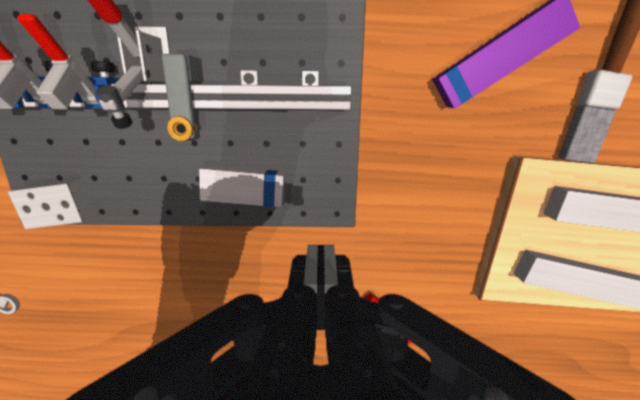

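The wrist view matches the predicted fixture: the plate's front right corner is at (355,226), the bush at (180,128) and the stop100 tab at about (42,38). The second view agrees with the first to a few mm, so I go behind the stop100 tab.

>>> drive_tool(
  targets=[
    [0,0.72,-1,0,0,0,0.07],
    [0,0.72,-1,0,0,0,0],
    [0,0.72,-1,0,0,0,0],
    [0,0.72,-1,0,0,0,0],
    [0,0.72,-1,0,0,0,0],
  ],
)

```text
time_s: 2.23
tool_pos: [0.6212, 0.0278, 0.2611]
orientation: [3.141, 0.045, -0.001]
ft_force: [0.2, -0.0, -0.9]
opening: -0.001
gripper_force: 0.0
```

>>> drive_tool(
  targets=[
    [0,0.72,-1,0,0,0,0],
    [0,0.72,-1,0.3,0,0,0],
    [0,0.7,-1,0.7,0,0,0],
    [0,0,0,0.5,0,0,0],
    [0,0,0,0,0,0,0],
  ],
)

```text
time_s: 2.65
tool_pos: [0.6804, 0.1203, 0.2119]
orientation: [3.14, 0.052, -0.011]
ft_force: [-0.7, -1.4, -0.7]
opening: 0.001
gripper_force: 0.0
```

```bash
python3 -c "
from h import *
delta((.125,.007,.1))"
```

```text
delta units [ 0.07 -0.35  3.73] tool yaw-fix -0.0069 t 2.65
```

>>> drive_tool(
  targets=[
    [0,0.05,-0.25,0.8,0,0,-0.05],
    [0,0,0,0.9,0,0,0],
    [0,0,0,0.9,0,0,0],
    [0,0,0,0.9,0,0,0],
    [0,0,0,0.1,0,0,0],
  ],
)

```text
time_s: 3.07
tool_pos: [0.6806, 0.1235, 0.1046]
orientation: [3.138, 0.054, -0.011]
ft_force: [-1.3, -0.5, -0.3]
opening: 0.001
gripper_force: 0.0
```

>>> drive_tool(
  targets=[
    [0,-0.4,0,0,0,0,0],
    [0,-0.4,0,0,0,0,0],
    [0,-0.4,0,0,0,0,0],
    [0,-0.4,0,0,0,0,0],
    [0,-0.4,0,0,0,0,0],
  ],
)

```text
time_s: 3.48
tool_pos: [0.6237, 0.1228, 0.1109]
orientation: [3.141, 0.054, 0.004]
ft_force: [-0.2, -0.4, 0.6]
opening: -0.001
gripper_force: 0.1
```

```bash
python3 -c "
from h import *
delta((.02,.007,.1))"
```

```text
delta units [-1.57 -0.18  0.36] tool yaw-fix -0.0057 t 3.4833
```

>>> drive_tool(
  targets=[
    [0,-0.4,-0.1,0.2,0,0,0],
    [0,-0.4,0,0.1,0,0,0],
    [0,-0.4,0,0,0,0,0],
    [0,-0.4,0,0,0,0,0],
    [0,-0.2,0,0,0,0,0],
  ],
)

```text
time_s: 3.9
tool_pos: [0.5688, 0.1241, 0.1018]
orientation: [3.141, 0.054, 0.003]
ft_force: [-0.5, 1.1, 0.3]
opening: -0.004
gripper_force: 0.0
```

>>> drive_tool(
  targets=[
    [0,0,0,-0.9,0,0,0],
    [0,0,0,-0.9,0,0,0],
    [0,-0.9,0.8,-0.6,0,0,0],
    [0,-0.9,0.9,0,0,0,0],
    [0,-0.9,0.9,0,0,0,0],
  ],
)

```text
time_s: 4.32
tool_pos: [0.4913, 0.0435, 0.1738]
orientation: [-3.141, -0.057, -0.006]
ft_force: [-0.1, -1.0, -0.2]
opening: -0.001
gripper_force: 0.0
```

Run:
```python
from h import *
delta((-.135,-.138,.1))
c=arm.camera_info("wrist"); snap("wrist","pics/w2.png")
for q in [(-.036,.007,.06),(0,-.085,.058),(-.073,-.138,.041)]: print(q,np.round(proj("wrist",fixw(q),c)))
```

```text
delta units [-2.22  2.19  2.45] tool yaw-fix -0.0038 t 4.3167
(-0.036, 0.007, 0.06) [226. 157.]
(0, -0.085, 0.058) [338. 111.]
(-0.073, -0.138, 0.041) [393. 192.]
```

View pics/w2.png

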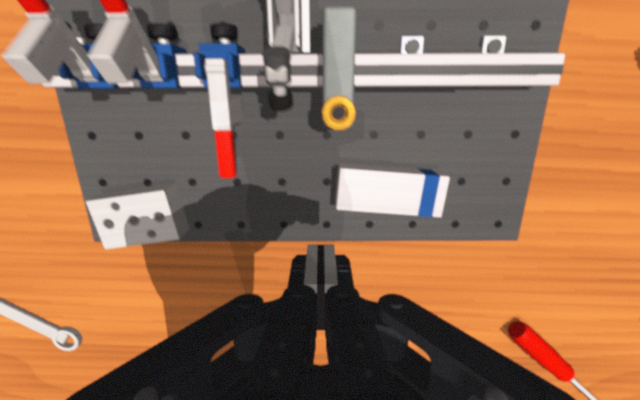

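The picture shows stop100 down, with its tab at (226,157) exactly as predicted and the other two parked. The blank is at (393,192). Next I go in front of the blank with the jaw part open and push it to the fence with both fingers, which also squares it.

>>> drive_tool(
  targets=[
    [45,-0.55,0.73,0,0,0,0],
    [45,-0.55,0.73,0,0,0,0],
    [45,-0.55,0.73,0,0,0,0],
    [45,0,0,0.8,0,0,0],
    [45,0,0,0.8,0,0,0],
  ],
)

```text
time_s: 4.78
tool_pos: [0.4449, -0.0252, 0.1252]
orientation: [3.14, 0.05, 0.008]
ft_force: [1.0, 1.4, -0.3]
opening: 0.525
gripper_force: 0.0
```

Run:
```python
from h import *
delta((-.118,-.138,.024))
```

```text
delta units [-0.03 -0.05  3.37] tool yaw-fix -0.0082 t 4.7833
```

>>> drive_tool(
  targets=[
    [45,0,0,0.9,0,0,-0.05],
    [45,0,0,0.9,0,0,0],
    [45,0,0,0.9,0,0,0],
    [45,0,0,0.6,0,0,0],
    [45,0,0,0,0,0,0],
  ],
)

```text
time_s: 5.2
tool_pos: [0.4433, -0.0234, 0.0226]
orientation: [3.14, 0.065, -0.005]
ft_force: [-0.6, 0.7, -0.7]
opening: 0.526
gripper_force: 0.0
```

Run:
```python
from h import *
delta((-.045,-.138,.024)); print(arm.state()["tool_pos"])
```

```text
delta units [ 2.47  0.02 -0.05] tool yaw-fix 0.0015 t 5.2
[ 0.44328499 -0.02335751  0.02260935]
```

>>> drive_tool(
  targets=[
    [45,0.3,0,0,0,0,0],
    [45,0.3,0,0,0,0,0],
    [45,0.3,0,0,0,0,0],
    [45,0.3,0,0,0,0,0],
    [45,0.3,0,0,0,0,0],
  ],
)

```text
time_s: 5.62
tool_pos: [0.4905, -0.0209, 0.0256]
orientation: [3.141, 0.066, 0.002]
ft_force: [-2.7, -0.9, 1.7]
opening: 0.527
gripper_force: 1.2
```

>>> drive_tool(
  targets=[
    [45,0.3,0,0,0,0,0],
    [45,0.3,0,0,0,0,0],
    [45,0.2,0,0,0,0,0],
    [45,0.2,0,0,0,0,0],
    [45,0,0,0,0,0,0],
  ],
)

```text
time_s: 6.03
tool_pos: [0.5206, -0.0194, 0.0246]
orientation: [-3.141, -0.067, -0.003]
ft_force: [0.5, 0.2, 0.4]
opening: 0.527
gripper_force: 0.0
```

Run:
```python
from h import *
delta((-.031,-.138,.024)); print(arm.state()["ft_force"])
```

```text
delta units [0.36 0.05 0.02] tool yaw-fix 0.0024 t 6.0333
[0.54025805 0.20655288 0.3857522 ]
```

>>> drive_tool(
  targets=[
    [45,0.15,0,0,0,0,0],
    [45,0.1,0,0,0,0,0],
    [45,0.05,0,0,0,0,0],
    [45,0.05,0,0,0,0,0],
    [45,0,0,0,0,0,0],
  ],
)

```text
time_s: 6.45
tool_pos: [0.5296, -0.0191, 0.0245]
orientation: [-3.141, -0.067, -0.0]
ft_force: [-1.3, 0.1, 0.2]
opening: 0.526
gripper_force: 0.1
```

>>> drive_tool(
  targets=[
    [45,0.06,0,0,0,0,0],
    [45,0,0,0,0,0,0],
  ],
)

```text
time_s: 6.62
tool_pos: [0.5305, -0.0191, 0.0245]
orientation: [3.141, 0.066, -0.002]
ft_force: [-3.5, 0.1, 1.5]
opening: 0.526
gripper_force: 1.7
```

>>> drive_tool(
  targets=[
    [45,0.05,0,0,0,0,0],
    [45,0.05,0,0,0,0,0],
    [45,0,0,0,0,0,0],
  ],
)

```text
time_s: 6.87
tool_pos: [0.5306, -0.0192, 0.0241]
orientation: [3.14, 0.066, -0.01]
ft_force: [-11.5, -0.1, 7.7]
opening: 0.52
gripper_force: 5.8
```

>>> drive_tool(
  targets=[
    [45,0.05,0,0,0,0,0],
    [45,0.05,0,0,0,0,0],
    [45,0,0,0,0,0,0],
  ],
)

```text
time_s: 7.12
tool_pos: [0.5306, -0.0194, 0.0237]
orientation: [3.14, 0.066, -0.019]
ft_force: [-20.2, 0.3, 12.5]
opening: 0.529
gripper_force: 9.7
```

The blank is against the fence. I back off, go to its right end and lean the tool to the right.

>>> drive_tool(
  targets=[
    [0,-0.6,0,0,0,0,0],
    [0,-0.5,0,-0.5,0,0,0],
    [0,0,0.3,-0.9,0,0,0],
    [0,0.6,0.9,-0.7,0,0,0],
    [0,0.7,0.9,0,0,0,0],
  ],
)

```text
time_s: 7.53
tool_pos: [0.5479, -0.0813, 0.0919]
orientation: [3.141, 0.071, 0.009]
ft_force: [2.3, 1.3, -1.2]
opening: 0.001
gripper_force: 0.0
```

>>> drive_tool(
  targets=[
    [0,0.6,0.9,0,0,0,0],
    [0,0,0,0,1,0,0],
    [0,0,0,0,1,0,0],
    [0,0,0,0,1,0,0],
    [0,0,0,0,0,0,0],
  ],
)

```text
time_s: 7.95
tool_pos: [0.5643, -0.1173, 0.0855]
orientation: [-2.784, -0.039, 0.009]
ft_force: [0.4, -2.7, -1.7]
opening: -0.002
gripper_force: 0.0
```

Run:
```python
from h import *
delta((-.001,-.222,.027)); print(rot(arm.state()["orientation"]).round(3))
c=arm.camera_info("wrist"); snap("wrist","pics/w3.png")
for x in(-.02,.02):
  for y in (-.188,-.088): print(x,y,np.round(proj("wrist",fixw((x,y,.041)),c)))
```

```text
delta units [0.03 0.24 1.99] tool yaw-fix -0.0122 t 7.95
[[ 1.     0.026 -0.011]
 [ 0.028 -0.937  0.349]
 [-0.001 -0.349 -0.937]]
-0.02 -0.188 [282. 242.]
-0.02 -0.088 [173. 224.]
0.02 -0.188 [279. 188.]
0.02 -0.088 [165. 176.]
```

View pics/w3.png

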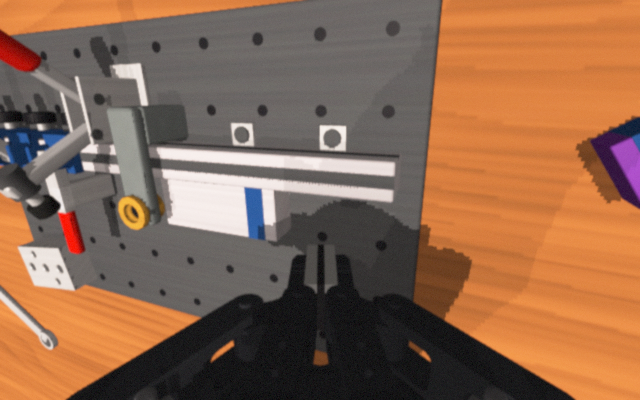

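The blank lies along the fence, with its right end near (285,215). I lower behind that end and slide it left.

>>> drive_tool(
  targets=[
    [0,0,0.15,0.6,0,0,-0.1],
    [0,0,0.1,0.7,0,0,0],
    [0,0,0,0.6,0,0,0],
    [0,0,0,0.1,0,0,0],
    [0,0,0,0,0,0,0],
  ],
)

```text
time_s: 8.42
tool_pos: [0.564, -0.0922, 0.0281]
orientation: [-2.786, -0.079, 0.011]
ft_force: [-0.4, 0.3, -0.5]
opening: 0.001
gripper_force: 0.0
```

Run:
```python
from h import *
delta((-.001,-.130,.027)); print(arm.state()["ft_force"])
```

```text
delta units [ 0.05 -2.52  0.97] tool yaw-fix 0.0162 t 8.4167
[-0.43953369  0.28819498 -0.47436681]
```

>>> drive_tool(
  targets=[
    [0,0.01,-0.25,0.1,0,0,0.06],
    [0,0.01,-0.25,0.1,0,0,0.06],
    [0,0.01,-0.25,0.1,0,0,0],
    [0,0,-0.25,0.1,0,0,0],
    [0,0,-0.25,0.1,0,0,0],
  ],
)

```text
time_s: 8.83
tool_pos: [0.564, -0.0529, 0.0282]
orientation: [-2.788, -0.056, 0.01]
ft_force: [0.1, -2.9, 1.8]
opening: 0.004
gripper_force: 1.2
```

>>> drive_tool(
  targets=[
    [0,0,-0.25,0.1,0,0,0],
    [0,0,-0.25,0.1,0,0,0],
    [0,0,-0.25,0.1,0,0,0],
    [0,0,-0.25,0.1,0,0,0],
    [0,0,0,0,0,0,0],
  ],
)

```text
time_s: 9.25
tool_pos: [0.5617, -0.0185, 0.0267]
orientation: [-2.785, -0.059, 0.013]
ft_force: [0.8, -0.1, -0.2]
opening: -0.002
gripper_force: 0.0
```

Run:
```python
from h import *
delta((-.001,-.109,.027)); print(arm.state()["ft_force"])
```

```text
delta units [-0.01 -0.89  0.32] tool yaw-fix 0.0027 t 9.25
[ 0.80005585 -0.11433699 -0.16010603]
```

>>> drive_tool(
  targets=[
    [0,0,-0.2,0.075,0,0,0],
    [0,0,-0.2,0.075,0,0,0],
    [0,0,-0.15,0.055,0,0,0],
    [0,0,-0.1,0.035,0,0,0],
    [0,0,0,0,0,0,0],
  ],
)

```text
time_s: 9.67
tool_pos: [0.561, 0.0007, 0.0266]
orientation: [-2.786, -0.057, 0.013]
ft_force: [-0.5, -0.4, 0.0]
opening: -0.0
gripper_force: 0.0
```

>>> drive_tool(
  targets=[
    [0,0,-0.1,0.035,0,0,0],
    [0,0,-0.1,0.035,0,0,0],
    [0,0,-0.05,0.02,0,0,0],
    [0,0,0,0,0,0,0],
  ],
)

```text
time_s: 10.0
tool_pos: [0.5609, 0.008, 0.0267]
orientation: [-2.787, -0.056, 0.012]
ft_force: [0.7, -0.0, 0.1]
opening: 0.004
gripper_force: 0.0
```

Run:
```python
from h import *
delta((-.001,-.107,.027)); print(arm.state()["ft_force"])
```

```text
delta units [-0.02 -0.13  0.04] tool yaw-fix 0.0005 t 10.0
[ 0.69301112 -0.02846928  0.12733938]
```

>>> drive_tool(
  targets=[
    [0,0,-0.1,0.035,0,0,0],
    [0,0,-0.05,0.02,0,0,0],
    [0,0,-0.05,0.02,0,0,0],
    [0,0,0,0,0,0,0],
  ],
)

```text
time_s: 10.33
tool_pos: [0.5611, 0.0099, 0.0266]
orientation: [-2.791, -0.051, 0.01]
ft_force: [-2.4, -14.8, 7.1]
opening: 0.0
gripper_force: 7.3
```

>>> drive_tool(
  targets=[
    [0,0,-0.05,0.02,0,0,0],
    [0,0,-0.05,0.02,0,0,0],
    [0,0,0,0,0,0,0],
  ],
)

```text
time_s: 10.58
tool_pos: [0.5612, 0.0102, 0.0265]
orientation: [-2.795, -0.048, 0.009]
ft_force: [-4.6, -24.2, 13.9]
opening: -0.001
gripper_force: 12.3
```

It is firmly against the stop at 24 N. I back off, level the tool and check.

>>> drive_tool(
  targets=[
    [0,0,0.5,-0.2,0,0,0],
    [0,0,0.4,-0.8,0,0,0],
    [0,0,0,-1,0,0,0],
    [0,-0.8,0,-1,0,0,0],
    [0,-0.8,0,-0.3,-1,0,0],
  ],
)

```text
time_s: 11.0
tool_pos: [0.5159, -0.0566, 0.111]
orientation: [-2.909, -0.029, 0.003]
ft_force: [0.7, -2.0, -2.0]
opening: -0.002
gripper_force: 0.0
```

>>> drive_tool(
  targets=[
    [40,-0.8,0,0,-1,0,0],
    [40,0,0,0,-1,0,0],
    [40,0,-0.8,0,0,0,0],
    [40,0,-0.8,0,0,0,0],
    [40,0,0,0,0,0,0],
  ],
)

```text
time_s: 11.42
tool_pos: [0.4888, 0.0085, 0.111]
orientation: [-3.12, -0.074, 0.005]
ft_force: [0.0, 0.7, 0.4]
opening: 0.468
gripper_force: 0.0
```

Run:
```python
from h import *
delta((-.07,-.06,.03)); print(rot(arm.state()["orientation"]).round(3))
c=arm.camera_info("wrist"); im=snap("wrist","pics/w4.png")
for x in(-.02,.02):
  for y in (-.1,0): print(x,y,np.round(proj("wrist",fixw((x,y,.041)),c)))
cv2.imwrite("pics/w4c.png",cv2.resize(im[:300,120:520,::-1],None,fx=2,fy=2,interpolation=cv2.INTER_CUBIC))
```

```text
delta units [ 0.1  -1.53  2.73] tool yaw-fix 0.0071 t 11.4167
[[ 0.999  0.047 -0.003]
 [ 0.047 -0.999  0.02 ]
 [-0.003 -0.02  -1.   ]]
-0.02 -0.1 [315. 139.]
-0.02 0 [168. 137.]
0.02 -0.1 [315.  76.]
0.02 0 [159.  75.]
```

View pics/w4c.png

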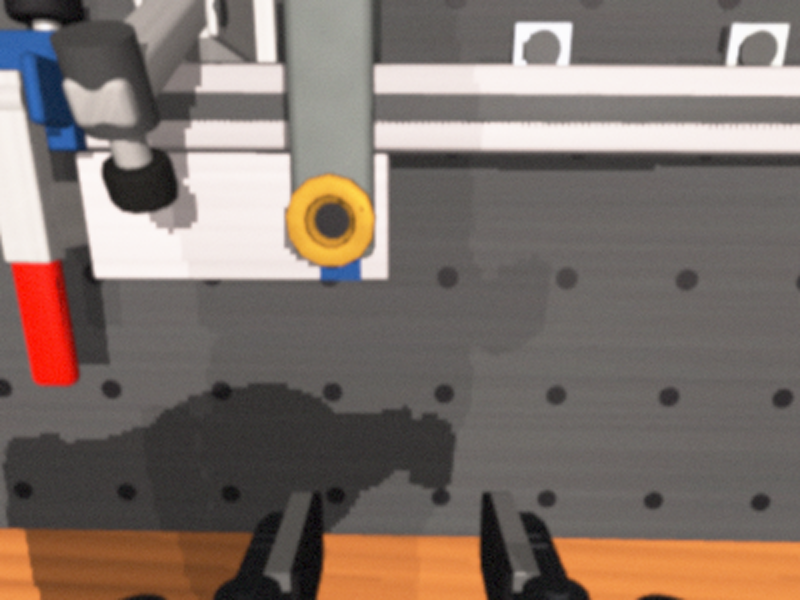

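The corners at crop (388,279), (95,277) and (80,152) agree with the seat to about 1 mm. I'll give one light seating push towards the fence, with the tool leaned back to clear the clamp arm.

>>> drive_tool(
  targets=[
    [40,0,-0.7,0,-0.15,1,0.05],
    [40,0,-0.7,0,0,1,0],
    [40,0,0,0,0,1,0],
    [40,0,0,0.6,0,0,0],
    [40,0,0,0,0,0,0],
  ],
)

```text
time_s: 11.88
tool_pos: [0.4908, 0.0366, 0.0918]
orientation: [3.103, 0.048, 0.385]
ft_force: [-0.7, 0.3, 0.2]
opening: 0.47
gripper_force: 0.0
```

Run:
```python
from h import *
delta((-.055,-.063,.022)); print(rot(arm.state()["orientation"]).round(3))
```

```text
delta units [-0.11 -0.6   2.36] tool yaw-fix -0.0066 t 11.8833
[[ 0.969  0.029  0.244]
 [ 0.032 -0.999 -0.011]
 [ 0.244  0.018 -0.97 ]]
```

>>> drive_tool(
  targets=[
    [40,0,-0.3,0,0,0.8,-0.05],
    [40,-0.1,-0.3,0.5,0,0,0],
    [40,-0.1,0,0.5,0,0,0],
    [40,-0.1,0,0.5,0,0,0],
    [40,0,0,0,0,0,0],
  ],
)

```text
time_s: 12.3
tool_pos: [0.496, 0.0373, 0.0635]
orientation: [3.086, 0.059, 0.4]
ft_force: [0.4, 0.6, 0.5]
opening: 0.466
gripper_force: 0.0
```

Run:
```python
from h import *
delta((-.048,-.063,.022)); print(rot(arm.state()["orientation"]).round(3))
```

```text
delta units [ 0.17 -0.58  1.45] tool yaw-fix 0.0029 t 12.3
[[ 0.966  0.034  0.255]
 [ 0.042 -0.999 -0.024]
 [ 0.254  0.034 -0.967]]
```

Run:
```python
from h import *
print(arm.state()["joint_positions"].round(3),arm.state()["qvel"].round(3))
```

```text
[-0.129  0.494 -0.14   2.319  1.059  0.174 -2.81 ] [-0.02  -0.035  0.031  0.004 -0.271 -0.002 -0.088]
```

>>> drive_tool(
  targets=[
    [40,0,-0.3,0,0,0,0],
    [40,0,-0.3,0,0,0,0],
    [40,0,0,0,0,0,0],
  ],
)

```text
time_s: 12.55
tool_pos: [0.4959, 0.0576, 0.0649]
orientation: [3.09, 0.037, 0.403]
ft_force: [0.4, 0.4, 0.6]
opening: 0.465
gripper_force: 0.0
```

Run:
```python
from h import *
delta((-.048,-.063,.022)); print(arm.state()["joint_positions"].round(3))
```

```text
delta units [0.13 0.09 1.52] tool yaw-fix -0.0126 t 12.55
[-0.197  0.493 -0.11   2.314  1.005  0.173 -2.815]
```

Joints 6 and 7 are at their limits in this leaned pose and the blank is already seated within about 1 mm, so I skip the extra push. I rise, level out and move on to the clamp.

>>> drive_tool(
  targets=[
    [0,-0.2,0,-0.8,0,0,0],
    [0,-0.2,0,-1,0,0,0],
    [0,0,0,-1,0,-0.7,0],
    [0,0,0,-1,0,-0.7,0],
    [0,0,0,0,0,-0.7,0],
  ],
)

```text
time_s: 12.97
tool_pos: [0.4599, 0.0579, 0.1685]
orientation: [3.11, 0.029, 0.054]
ft_force: [2.0, -0.0, 0.0]
opening: -0.003
gripper_force: 0.0
```

Run:
```python
from h import *
delta((.123,-.045,.17)); print(arm.state()["joint_positions"].round(3),rot(arm.state()["orientation"]).round(3))
```

```text
delta units [ 7.4  -0.56  0.19] tool yaw-fix -0.0206 t 12.9667
[ 0.222  0.38  -0.643  2.071  0.383  0.778 -2.212] [[ 0.999  0.018  0.035]
 [ 0.019 -0.999 -0.03 ]
 [ 0.034  0.031 -0.999]]
```

>>> drive_tool(
  targets=[
    [0,0.8,-0.1,-0.4,0.25,-0.25,-0.15],
    [0,0.95,-0.1,-0.2,0,0,0],
    [0,0.95,-0.1,0,0,0,0],
    [0,0.95,-0.1,0,0,0,0],
    [0,0.95,-0.1,0,0,0,0],
  ],
)

```text
time_s: 13.38
tool_pos: [0.5984, 0.0764, 0.1828]
orientation: [3.137, 0.055, 0.005]
ft_force: [1.2, -0.0, 1.1]
opening: 0.001
gripper_force: 0.0
```

>>> drive_tool(
  targets=[
    [0,0.95,0,0,0,0,0],
    [0,0.95,0,0,0,0,0],
    [0,0.8,0,0,0,0,0],
    [0,0,0,0,0,0,0],
  ],
)

```text
time_s: 13.72
tool_pos: [0.6816, 0.0796, 0.1821]
orientation: [3.138, 0.055, 0.007]
ft_force: [-2.1, -0.4, 0.2]
opening: 0.0
gripper_force: 0.0
```

Run:
```python
from h import *
delta((.123,-.045,.13)); print(arm.state()["joint_positions"].round(3),rot(arm.state()["orientation"]).round(3))
```

```text
delta units [-0.01  0.02  1.74] tool yaw-fix -0.0052 t 13.7167
[ 0.144  0.682 -0.599  1.458  0.41   1.124 -2.063] [[ 0.999  0.035  0.004]
 [ 0.035 -0.999 -0.003]
 [ 0.004  0.004 -1.   ]]
```

>>> drive_tool(
  targets=[
    [0,0,0,0.5,0,0,0],
    [0,0,0,0.5,0,0,0],
    [0,0,0,0.5,0,0,0],
    [0,0,0,0.3,0,0,0],
    [0,0,0,0.3,0,0,0],
  ],
)

```text
time_s: 14.13
tool_pos: [0.6783, 0.0795, 0.1194]
orientation: [3.135, 0.059, 0.006]
ft_force: [-0.7, -0.3, 3.2]
opening: -0.003
gripper_force: 1.3
```

>>> drive_tool(
  targets=[
    [0,0,0,0.3,0,0,0],
    [0,0,0,0.3,0,0,0],
    [0,0,0,0.3,0,0,0],
    [0,0,0,0.3,0,0,0],
    [0,0,0,0.2,0,0,0],
  ],
)

```text
time_s: 14.55
tool_pos: [0.6794, 0.0798, 0.0766]
orientation: [3.134, 0.062, 0.008]
ft_force: [1.6, 0.1, 3.9]
opening: -0.002
gripper_force: 1.9
```

>>> drive_tool(
  targets=[
    [0,0,0,0.15,0,0,0],
    [0,0,0,0.15,0,0,0],
    [0,0,0,0.1,0,0,0],
    [0,0,0,0,0,0,0],
  ],
)

```text
time_s: 14.88
tool_pos: [0.6792, 0.0796, 0.0649]
orientation: [3.134, 0.063, 0.007]
ft_force: [-0.4, -1.4, -0.3]
opening: -0.002
gripper_force: 0.0
```

>>> drive_tool(
  targets=[
    [0,0,0,0.1,0,0,0],
    [0,0,0,0.08,0,0,0],
    [0,0,0,0.05,0,0,0],
    [0,0,0,0,0,0,0],
  ],
)

```text
time_s: 15.22
tool_pos: [0.6797, 0.0797, 0.0614]
orientation: [3.134, 0.062, 0.011]
ft_force: [-5.3, -2.2, 24.8]
opening: 0.001
gripper_force: 12.6
```

>>> drive_tool(
  targets=[
    [0,0,0,0.05,0,0,0],
    [0,0,0,0.05,0,0,0],
    [0,0,0,0,0,0,0],
  ],
)

```text
time_s: 15.47
tool_pos: [0.6798, 0.0797, 0.0611]
orientation: [3.133, 0.062, 0.013]
ft_force: [-13.5, -3.0, 47.7]
opening: 0.001
gripper_force: 24.1
```

The handle is at its end stop, at z 0.061. I lift off and take a last look.

>>> drive_tool(
  targets=[
    [0,0,0,-0.5,0,0,0],
    [0,0,0,-1,0,0,0],
    [0,0,0,-1,0,0,0],
    [0,0,0,-1,0,0,0],
    [0,-1,0,-1,0,0,0],
  ],
)

```text
time_s: 15.88
tool_pos: [0.6515, 0.079, 0.1903]
orientation: [3.135, 0.06, 0.009]
ft_force: [-0.8, -0.3, 0.2]
opening: -0.003
gripper_force: 0.0
```

>>> drive_tool(
  targets=[
    [0,-1,0.2,-0.5,0,0,0],
    [0,-1,0.2,0,0,0,0],
    [0,-1,0.2,0,0,0,0],
    [0,-0.8,0.2,0,0,0,0],
    [0,0,0,0,0,0,0],
  ],
)

```text
time_s: 16.3
tool_pos: [0.531, 0.0488, 0.2043]
orientation: [3.131, 0.062, 0.001]
ft_force: [-0.3, 0.3, -1.5]
opening: -0.004
gripper_force: 0.0
```

Run:
```python
from h import *
c=arm.camera_info("wrist"); im=snap("wrist","pics/w5.png")
for x in(-.02,.02):
  for y in (-.1,0): print(x,y,np.round(proj("wrist",fixw((x,y,.041)),c),1))
print("foot",proj("wrist",fixw((0,-.045,.041)),c))
cv2.imwrite("pics/w5c.png",cv2.resize(im[:300,120:520,::-1],None,fx=2,fy=2,interpolation=cv2.INTER_CUBIC))
```

```text
-0.02 -0.1 [351.5 169.7]
-0.02 0 [251.8 169.9]
0.02 -0.1 [352.8 129.2]
0.02 0 [248.8 129.3]
foot (np.float64(296.23059649646353), np.float64(149.94988359632902))
```

View pics/w5c.png

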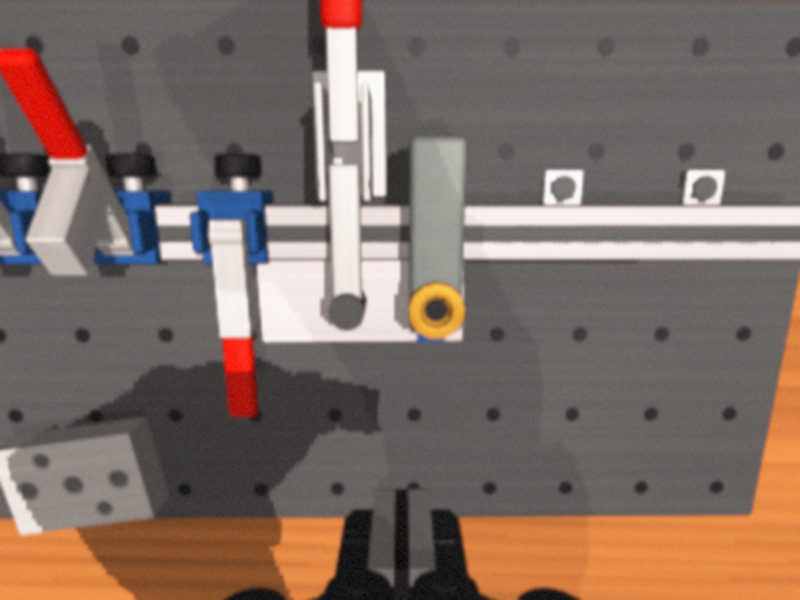

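The picture shows the blank's corners at (463,341) and (263,341), exactly as predicted for the seat. The clamp's foot is on the blank at (346,310), its handle is level, and stop100 is down. Stop150 is parked, and stop200 lies outside the crop and was never approached.

```bash
python3 -c "
from station import arm
print(arm.close_job())"
```

```text
the job is handed in; nothing more can be done
None
```

I handed the job in at about 16 s: the 100 mm blank is home against the fence and stop100, and the toggle clamp is shut on it; the last camera check agreed with the seat to about 1 mm, and no verdict came back.

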